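# Isolate the nail-dust extractor and lift out its cassette

### The job

Pull the isolating plug out of the dust extractor and put it in the shallow steel tray without dropping it from a height; only then pinch the cassette's two side catches together and lift the cassette out of the extractor. Finish while still holding the cassette by its pinched catches, level and still, its underside about 10 cm above the extractor's top (do not put it down or let go). Leave the brush pot and the two polish bottles standing where they are.

Things in the scene. Friction and masses are not known exactly. Their poses are not given: they have to be found in the camera images.
- extractor: White desktop dust extractor, fixed to the desk: a box 180 (x) by 250 (y) by 64 mm high. Origin at desk level, under the middle of the cassette's well; the box spans x -90..90 and y -90..160 mm. The well (130 by 110 mm, floor 20 mm above the desk) holds the cassette. On its top, at y = +64 and y = -64 mm, two small steel keeper bridges (44 mm along x, inner edges at |y| = 58.5, top 79 mm above the desk) hold down the outer ends of the cassette's catches.
- socket (a point): Centre of the plug's square socket in the extractor's top face (x 0, y +125 mm, 64 mm above the desk), axes as the extractor's. Two sprung rollers inside grip the plug's neck; it takes a straight upward pull of roughly 7 to 12 N to free it, felt in the first 6 mm, and the tip leaves the socket after 30 mm.
- plug: Stubby black isolating plug, no cable, about 60 g. Handle 18 (x) by 28 (y) by 34 mm high with flat upright sides, standing on the extractor's top; below it a 14 mm square shank 12 mm long, then a thin steel neck ending in a ball 13 mm across, tip 30 mm below the handle. Origin at the centre of the handle's underside (64 mm above the desk when plugged in), z up along the handle, x and y as the extractor's when plugged in.
- tray: Shallow steel tray, loose, 0.6 kg, 120 (x) by 160 (y) mm outside, 18 mm high, walls and floor 4 mm. Origin at the centre of its underside. It stands left or right of the extractor; the plug may stand or lie in it anyhow.
- cassette: Grey dust cassette, 126 (x) by 106 (y) by 45 mm, 0.2 to 0.45 kg, dark grille slats on top, loosely seated in the well with 2 mm play all round. Origin at the centre of its underside (20 mm above the desk when seated), z up, axes as the extractor's when seated. On its top stands a fixed grey web (28 by 22 mm, up to 89 mm above the origin) between the upright pads of the two black side catches.
- cassette_grip (a point): Point midway between the two catch pads, on the cassette's centre line, 82 mm above the cassette's origin: a good height to pinch. Axes as the cassette's.
- catch_left_pad (a point): Middle of the outer face of the catch on the cassette's +y side. The pad is an upright plate 30 mm wide (x), 6 mm thick, from 46 to 98 mm above the cassette's origin; its outer face stands at y = +28 mm (56 mm over both pads), pinched at +19 mm (38 mm over both). A flat bar at its foot (46 to 51 mm above the origin) runs outwards under the keeper bridge to y = +64 mm.
- catch_right_pad (a point): The same on the -y side (outer face at y = -28 mm, pinched -19 mm).
- catch_left (a joint): Travel of the +y catch towards the middle, 0 (sprung out, latched under its keeper) to 0.009 m (stop, fully pinched). Spring 2.7 N at rest, 6.8 N at the stop. It clears its keeper from about 0.006 m, with the cassette central.
- catch_right (a joint): Travel of the -y catch towards the middle, the same. Both must be in for the cassette to come out.
- brush_pot: White ceramic pot 76 mm across, 85 mm high, with brushes and files up to 170 mm high. Bystander on the side that the tray is not on. Origin at the centre of its underside.
- polish_a: Small black polish bottle, 29 mm across, 76 mm high. Bystander on the left. Origin at the centre of its underside.
- polish_b: The same, on the right.
There are look-alikes about, which are no part of the job. Several things look just like the tray: the one meant starts farthest to the robot's right.

How it is judged:
By the outcome, as a careful person would: the job done as asked, in the order asked, and still so for the second after the job is handed in, while the arm keeps its last pose, push and grip.
It also fails if it takes over 56 s, if anything falls off the work surface, if the arm or the gripper's body presses on something with over 40 N, if the wrist force passes 120 N, or if a joint passes its speed limit or range.

### The arm

A 6-joint arm with a two-finger parallel gripper is mounted at the origin on the work surface. World frame = base frame: x ahead of the robot, y to its left, z up, the work surface at z = 0. Lengths are in m, angles in rad, forces in N, time in s.
With the tool pointing down it reaches from about 0.25 to 0.775 m from the base axis. Payload 4 kg.
Tool frame: the origin (TCP) lies midway between the tips of the shut fingers; the grasp point (between the pads) lies 19 mm behind it; y points along the fingers, x is the direction in which the jaws open and shut, and the axes are right-handed (so a half turn about y gives the same grasp; the last joint's range is limited). The gripper opens to 94 mm and grips with 3 to 60 N. Pads are 16 mm wide; open, the fingers measure 119 mm over their backs; the gripper's body (75 mm by 177 mm) begins 78 mm behind the grasp point.
Start: joints at [1.205, 0.087, 1.371, -0, 1.684, -0.103], TCP at [0.143, 0.531, 0.17] pointing down, gripper open.
Joint ranges: [-3.1, 3.1], [-0.76, 2.03], [0.27, 2.55], [-1.08, 4.22], [0.17, 2.65], [-2.57, 2.57]. Speed limits (rad/s): [2.79, 2.79, 3.14, 3.14, 3.14, 3.14].

### API

Orientations are given as [roll, pitch, yaw] about the fixed x, y, z axes, in that order (R = Rz(yaw) Ry(pitch) Rx(roll)).
In Python, from bench import robot, snapshot, camera_info, ticket gives the robot as it stands.
- The arm moves only by the shell command python3 -m creep 'ROWS'. ROWS is JSON, a list of rows, each an object with "slide": the shift along the tool's x, y, z in mm, a list of three; "roll": the turn about the tool's y in degrees; "grip": the closure, from 0 (fully open) to 1 (shut). In form: [{"slide": [x, y, z], "roll": roll, "grip": grip}, ...]. A call has 1 to 20 rows; each row is the pose to reach, as a shift and turn from the pose commanded when the call began, along the tool's axes at that moment; what a row does not reach only later rows make up. A row lasts 1/12 s, in which the tool goes at most 41.7 mm and 7.16 degrees, less where a joint would pass 70% of its speed; a pose out of reach is approached as far as the arm can. A call with a gripper value outside its range is refused whole. The fingers move at their own pace and stop on an object; the grip force is fixed at half the most. Time passes only in rows, so rows that repeat a pose let the fingers close. It gives the time, the measured TCP pose, the force and the opening at its end, in the units of the state.
- robot.get_obs(): the state, without advancing time (a new reading comes with each control period).
- snapshot(name): name is "side" or "top" or "wrist"; returns the picture (420x560x3 uint8, red, green, blue); there is no depth.
- camera_info(name): a dict with "fx", "fy", "cx", "cy" (pixels), "dist" ([k1, k2, p1, p2, k3] as OpenCV has them; the pictures are not rectified), "cam_to_world" (4x4, takes a point from camera to world coordinates). Camera axes: x right, y down, z forward; pixel columns grow to the right and rows downward; lengths in m; the calibration is good to about 2 mm. A picture is of the moment at which its call begins: read the wrist's pose just before it. camera_info takes no time and is no camera call; for the wrist camera it gives the pose at the moment of the call.
- ticket.close_job(): hands the job in, once; it reports no verdict.
The state is a dict: "time": time; "joint_positions": joint angles; "qvel": joint speeds; "joint_torque": joint torques, N m; "tool_pos": TCP position; "ee_rot": TCP orientation; "wrist_force": force on the tool from outside, world axes, zero at the start; "wrist_torque": the same for the moment, N m; "width": finger opening in m.
Only numpy, scipy, OpenCV 4.12 (cv2) and the standard library are available. Lean on these libraries where they do the work, as an engineer would, in place of code of your own. Each camera call takes 0.05 s, during which the arm holds its last target.

## Working session

There is one attempt and no reset: what is moved stays moved. The work goes in short steps, Python scripts to look and compute and a shell command to move; the robot and the scene stay as the last step left them, time stands still between calls to the robot, and variables do not carry over. Pictures are saved under pics/ and viewed, and the job is handed in when it is done.

```bash
ls; mkdir -p pics; python3 - <<'E'
from bench import robot, snapshot, camera_info
import cv2
print(robot.get_obs())
for n in ["side","top","wrist"]:
    print(n,camera_info(n))
    cv2.imwrite(f"pics/{n}0.png",cv2.cvtColor(snapshot(n),cv2.COLOR_RGB2BGR))
E
```

```text
pics
{'time': 0.0, 'joint_positions': array([ 1.20487155e+00,  8.79443083e-02,  1.37226187e+00, -2.07736864e-05,
        1.68358223e+00, -1.03121330e-01]), 'qvel': array([ 0.00183352,  0.00127631, -0.00029052, -0.0003862 , -0.00032441,
        0.00195107]), 'joint_torque': array([ 5.25100422e-04, -3.40179455e+01, -3.02434051e+01,  7.18781655e-02,
        3.29094124e-02, -1.51371523e-04]), 'tool_pos': array([0.14268107, 0.53051915, 0.16860624]), 'ee_rot': array([-1.57059084,  0.00218622,  1.30799079]), 'wrist_force': array([ 0.50856768, -0.50449806, -0.29142276]), 'wrist_torque': array([ 0.00414173, -0.00061764, -0.04650457]), 'width': 0.09395592059140576}
side {'fx': 436.7201425201276, 'fy': 436.7201425201276, 'cx': 285.3099623350836, 'cy': 210.2126142100416, 'dist': array([0.03577712, 0.        , 0.        , 0.        , 0.        ]), 'cam_to_world': array([[-0.84532632, -0.42370944,  0.32541316,  0.19262722],
       [-0.53401994,  0.65224587, -0.53795728,  0.51227469],
       [ 0.01568819, -0.62852656, -0.77762989,  0.84327279],
       [ 0.        ,  0.        ,  0.        ,  1.    
[... 204 characters left out ...]
d': array([[-0.01935064, -0.99315001,  0.11523287,  0.37714545],
       [-0.99955079,  0.02185487,  0.02050818, -0.01822702],
       [-0.0228861 , -0.11478426, -0.99312678,  1.23983968],
       [ 0.        ,  0.        ,  0.        ,  1.        ]])}
wrist {'fx': 334.5518174085242, 'fy': 334.5518174085242, 'cx': 278.1854853238938, 'cy': 211.7357855984373, 'dist': array([-0.03760322,  0.        ,  0.        ,  0.        ,  0.        ]), 'cam_to_world': array([[ 0.2596105 ,  0.93304442,  0.24905923,  0.07131802],
       [ 0.96570758, -0.24993101, -0.07030897,  0.55054283],
       [-0.00335376,  0.25877134, -0.96593279,  0.38423769],
       [ 0.        ,  0.        ,  0.        ,  1.        ]])}
```

View pics/top0.png

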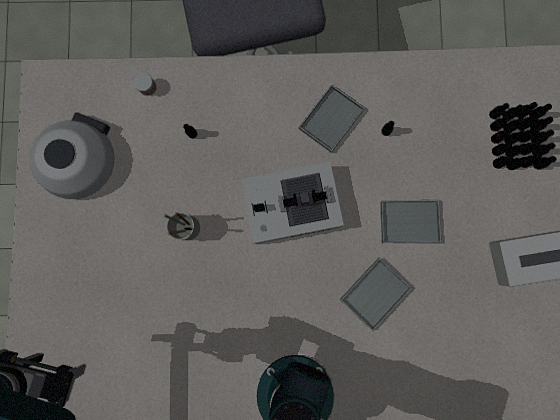

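View pics/side0.png

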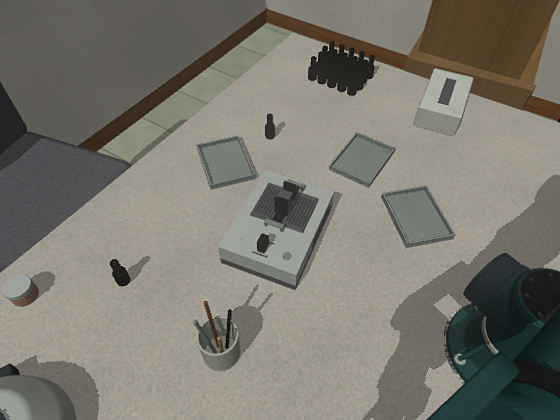

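View pics/wrist0.png

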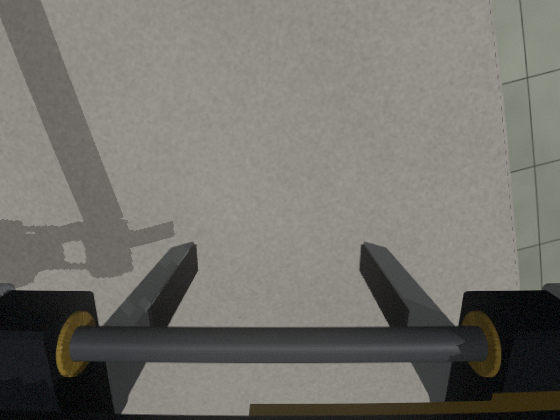

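```bash
python3 - <<'E'
import cv2
t=cv2.imread("pics/top0.png"); s=cv2.imread("pics/side0.png")
cv2.imwrite("pics/top_c1.png",cv2.resize(t[150:255,230:370],None,fx=5.7,fy=5.7,interpolation=cv2.INTER_CUBIC))
cv2.imwrite("pics/side_c1.png",cv2.resize(s[160:300,205:355],None,fx=4.2,fy=4.2,interpolation=cv2.INTER_CUBIC))
cv2.imwrite("pics/top_c2.png",cv2.resize(t[185:260,360:460],None,fx=8,fy=8,interpolation=cv2.INTER_CUBIC))
E
```

```text
(no output)
```

View pics/top_c1.png

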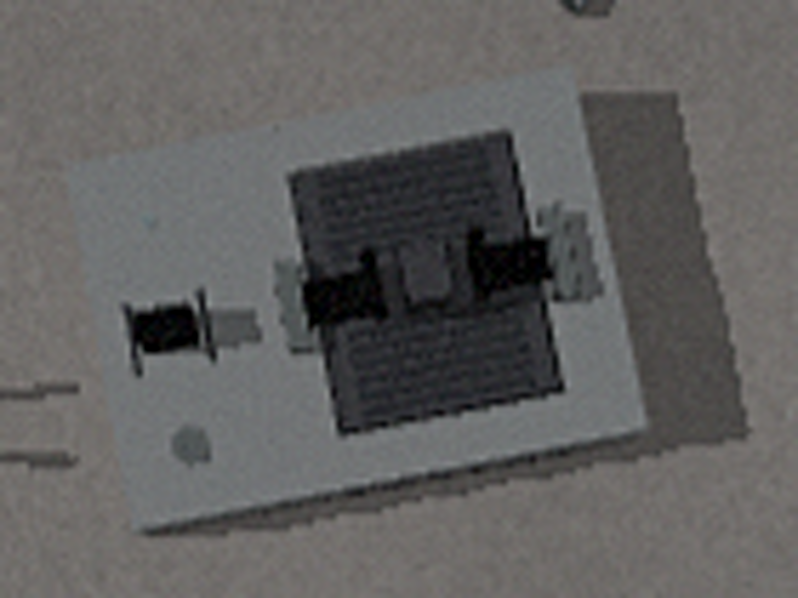

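View pics/side_c1.png

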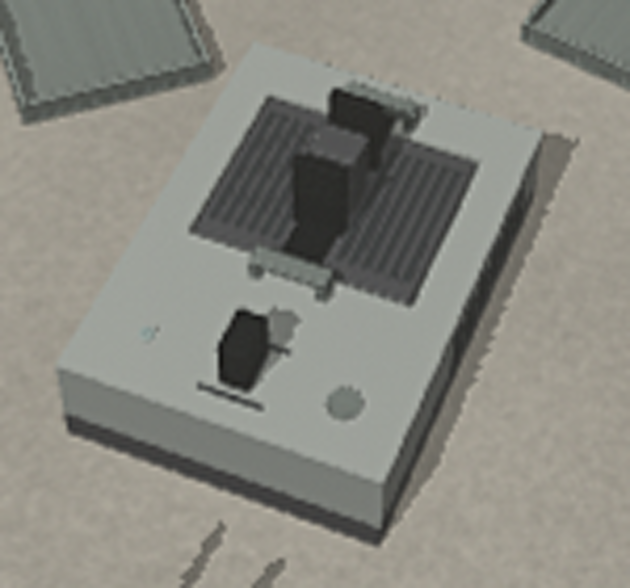

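View pics/top_c2.png

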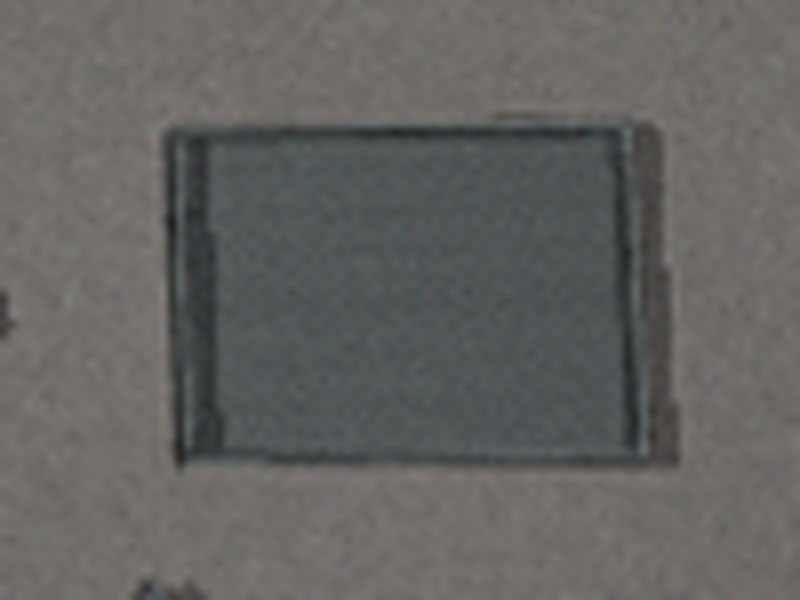

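```bash
cat > h.py <<'E'
import numpy as np, cv2
from scipy.optimize import least_squares
from bench import robot, snapshot, camera_info
def proj(ci,P):
    T=np.linalg.inv(ci["cam_to_world"]); K=np.array([[ci["fx"],0,ci["cx"]],[0,ci["fy"],ci["cy"]],[0,0,1]])
    r,_=cv2.Rodrigues(T[:3,:3]); p,_=cv2.projectPoints(np.asarray(P,float),r,T[:3,3],K,np.asarray(ci["dist"])); return p[:,0]
def crop(pts,s,off): return (np.array(pts,float)+.5)/s-.5+np.array(off)
def place(p,L):
    c,s=np.cos(p[2]),np.sin(p[2]); L=np.asarray(L,float)
    return np.c_[p[0]+c*L[:,0]-s*L[:,1],p[1]+s*L[:,0]+c*L[:,1],L[:,2]]
def fit(obs,p0):
    "obs: list of (ci, local pts, pixels)"
    f=lambda p:np.concatenate([(proj(ci,place(p,L))-px).ravel() for ci,L,px in obs])
    r=least_squares(f,p0,x_scale=[.01,.01,.01]); return r.x,r.fun.reshape(-1,2)
def shot(n,fn,box=None,s=1):
    im=cv2.cvtColor(snapshot(n),cv2.COLOR_RGB2BGR)
    if box: im=im[box[1]:box[3],box[0]:box[2]]
    cv2.imwrite(fn,cv2.resize(im,None,fx=s,fy=s,interpolation=cv2.INTER_CUBIC))
def inv(yaw,dxyz):
    "world delta -> tool slide mm (down-pointing, yaw)"
    c,s=np.cos(yaw),np.sin(yaw);d=np.asarray(dxyz)*1000
    return np.array([c*d[0]+s*d[1],-d[2],-s*d[0]+c*d[1]])
E
python3 - <<'E'
from h import *
ct,cs=camera_info("top"),camera_info("side")
L=np.array([[90,160,64],[90,-90,64],[-90,-90,64],[-90,160,64]])/1000
pt=crop([(68,162),(572,70),(645,430),(140,530)],5.7,(230,150))
ps=crop([(60,370),(255,43),(543,133),(385,485)],4.2,(205,160))
for o in ([(ct,L,pt)],[(cs,L,ps)],[(ct,L,pt),(cs,L,ps)]):
    p,r=fit(o,[.43,0,.1]); print(p.round(4),np.abs(r).max().round(2))
print("socket",place(p,[[0,.125,.064]]))
T=np.array([[60,80,18],[60,-80,18],[-60,-80,18],[-60,80,18]])/1000
q,r=fit([(ct,T,crop([(168,130),(632,125),(650,460),(180,462)],8,(360,185)))],[.37,-.3,0]);print("tray",q,r.round(1).tolist())
o=robot.get_obs();print(o["tool_pos"],o["ee_rot"])
E
```

```text
[ 0.5255 -0.038   0.17  ] 1.16
[ 0.5246 -0.0357  0.1802] 0.7
[ 0.5251 -0.0369  0.1758] 1.33
socket [[0.50319193 0.08619987 0.064     ]]
tray [ 0.4624289  -0.33313042 -0.01141808] [[0.3, -0.6], [-0.2, -0.6], [-0.3, 0.5], [0.2, 0.6]]
[0.14271376 0.53066893 0.16888827] [-1.57063708  0.00168467  1.30802553]
```

```bash
python3 - <<'E'
from h import *
o=robot.get_obs();y=o["ee_rot"][2]
print(inv(y,np.array([.5032,.0862,.25])-o["tool_pos"]), np.degrees(y-.1758))
ct=camera_info("top")
for n,w in [("pot",[.4,.23,.085])]: print(proj(ct,[w]))
E
```

```text
[-335.57315523  -81.11172693 -463.56619452] 64.871744243893
[[205.05904872 247.16646457]]
```

```bash
python3 -m creep '[{"slide":[0,-120,0],"roll":0,"grip":0},{"slide":[0,-120,0],"roll":0,"grip":0},{"slide":[0,-120,0],"roll":0,"grip":0},{"slide":[-336,-120,-464],"roll":65,"grip":0.2},{"slide":[-336,-120,-464],"roll":65,"grip":0.4},{"slide":[-336,-120,-464],"roll":65,"grip":0.4},{"slide":[-336,-120,-464],"roll":65,"grip":0.4},{"slide":[-336,-120,-464],"roll":65,"grip":0.4},{"slide":[-336,-120,-464],"roll":65,"grip":0.4},{"slide":[-336,-120,-464],"roll":65,"grip":0.4},{"slide":[-336,-120,-464],"roll":65,"grip":0.4},{"slide":[-336,-120,-464],"roll":65,"grip":0.4},{"slide":[-336,-120,-464],"roll":65,"grip":0.4},{"slide":[-336,-120,-464],"roll":65,"grip":0.4},{"slide":[-336,-120,-464],"roll":65,"grip":0.4},{"slide":[-336,-120,-464],"roll":65,"grip":0.4},{"slide":[-336,-120,-464],"roll":65,"grip":0.4},{"slide":[-336,-81,-464],"roll":65,"grip":0.4},{"slide":[-336,-81,-464],"roll":65,"grip":0.4}]'
python3 - <<'E'
from h import *
shot("wrist","pics/w1.png",s=1.4)
o=robot.get_obs();print(o["tool_pos"],o["ee_rot"],o["time"],o["wrist_force"])
print(camera_info("wrist")["cam_to_world"])
E
```

```text
time: 1.73
tool_pos: [0.4983, 0.0841, 0.2389]
ee_rot: [-1.568, 0.022, 0.17]
wrist_force: [-0.8, -0.1, -3.5]
width: 0.057
[0.49974433 0.08522816 0.24324844] [-1.56858499  0.01599186  0.17195125] 1.7833 [-0.30186214 -0.6894048  -0.29241183]
[[ 0.98510481  0.16951168  0.02888439  0.49128013]
 [ 0.1712082  -0.95125195 -0.25652969  0.15930735]
 [-0.01600845  0.25765387 -0.96610466  0.4588854 ]
 [ 0.          0.          0.          1.        ]]
```

View pics/w1.png

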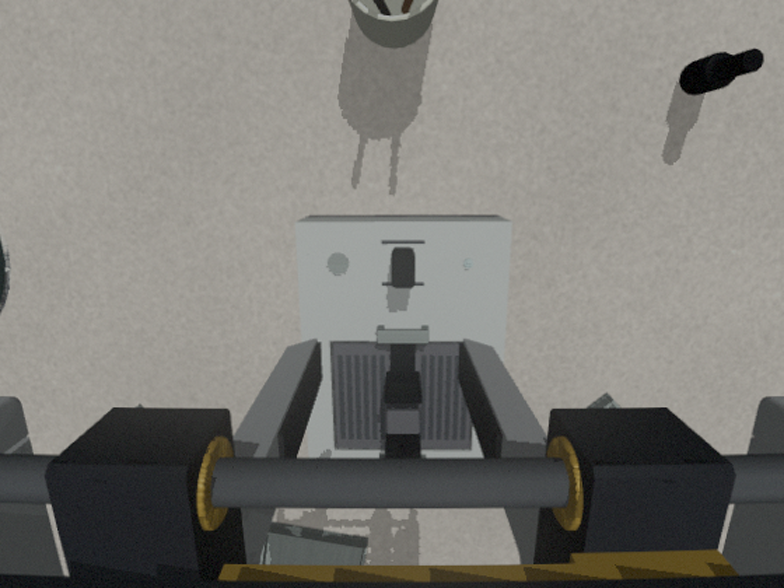

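```bash
python3 -m creep '[{"slide":[0,0,0],"roll":0,"grip":0.4},{"slide":[0,0,0],"roll":0,"grip":0.4},{"slide":[0,0,0],"roll":0,"grip":0.4}]'
python3 - <<'E'
from h import *
ci=camera_info("wrist")
shot("wrist","pics/w2.png",box=(200,145,380,280),s=4.4)
np.save("ciw2.npy",ci,allow_pickle=True)
E
```

```text
time: 2.03
tool_pos: [0.5051, 0.0871, 0.2548]
ee_rot: [-1.571, -0.007, 0.175]
wrist_force: [0.2, 0.5, 0.4]
width: 0.0564
```

View pics/w2.png

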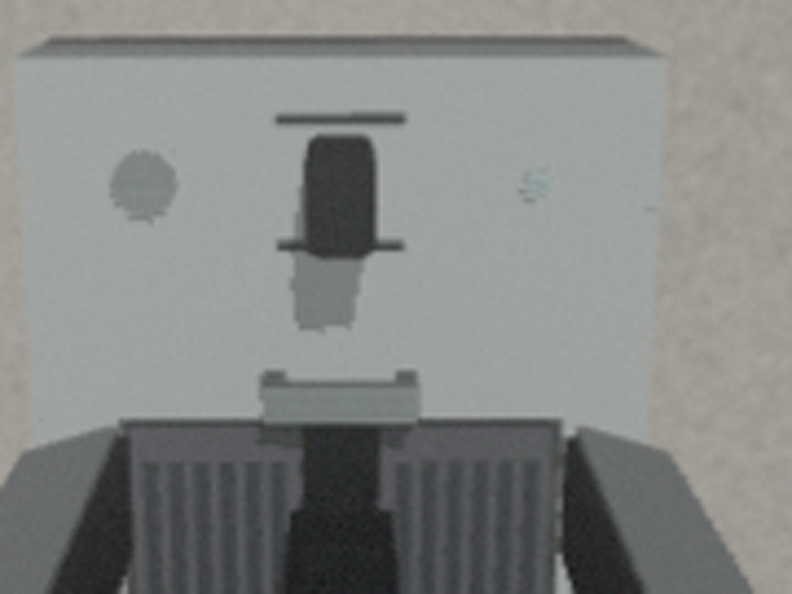

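```bash
python3 - <<'E'
from h import *
ci=np.load("ciw2.npy",allow_pickle=True).item()
L=np.array([[-90,160,64],[90,160,64],[-65,55,64],[65,55,64]])/1000
px=crop([(18,57),(665,57),(122,422),(560,422)],4.4,(200,145))
p,r=fit([(ci,L,px)],[.525,-.037,.176]);print(p,r.round(1).tolist())
S=place(p,[[0,.125,.064]]);print("socket",S)
H=np.array([[-9,139,98],[9,139,98],[9,111,98],[-9,111,98],[9,111,64]])/1000
print((proj(ci,place(p,H))+.5-[200,145])*4.4)
o=robot.get_obs();y=o["ee_rot"][2];print(o["tool_pos"],o["ee_rot"])
print("slide to TCP at z=.066:",inv(y,np.r_[S[0,:2],.066]-o["tool_pos"]),np.degrees(y-p[2]))
E
```

```text
[ 0.52819549 -0.03805152  0.17372569] [[-1.0, 0.4], [0.9, 0.6], [-0.6, -0.4], [0.7, -0.5]]
socket [[0.50658884 0.08506693 0.064     ]]
[[307.59114997 155.84376595]
 [378.0530079  155.88177899]
 [377.26833889 262.32889784]
 [308.12505202 262.3269217 ]
 [373.97270308 233.65011181]]
[0.50497897 0.08709058 0.25450918] [-1.57144265 -0.00665386  0.17522801]
slide to TCP at z=.066: [  1.23242971 188.5091801   -2.27331263] 0.08607672298148515
```

```bash
python3 -m creep '[{"slide":[0,30,-1],"roll":0,"grip":0.4},{"slide":[1,70,-2],"roll":0,"grip":0.4},{"slide":[1,105,-2],"roll":0,"grip":0.4},{"slide":[1,130,-2],"roll":0,"grip":0.4},{"slide":[1,150,-2],"roll":0,"grip":0.4},{"slide":[1,165,-2],"roll":0,"grip":0.4},{"slide":[1,175,-2],"roll":0,"grip":0.4},{"slide":[1,180,-2],"roll":0,"grip":0.4},{"slide":[1,182,-2],"roll":0,"grip":0.4},{"slide":[1,182,-2],"roll":0,"grip":0.4},{"slide":[1,182,-2],"roll":0,"grip":0.4}]'
python3 - <<'E'
from h import *
shot("wrist","pics/w3.png",s=1.2)
shot("side","pics/s3.png",box=(180,130,380,300),s=3.5)
o=robot.get_obs();print(o["tool_pos"],o["ee_rot"],o["wrist_force"])
E
```

```text
time: 3.0
tool_pos: [0.5061, 0.0845, 0.0703]
ee_rot: [-1.571, -0.003, 0.174]
wrist_force: [0.9, 0.7, 0.2]
width: 0.0563
[0.50598173 0.08439737 0.07016243] [-1.5710259  -0.0025326   0.17355634] [ 0.56979641 -0.4880565   0.18690393]
```

View pics/w3.png

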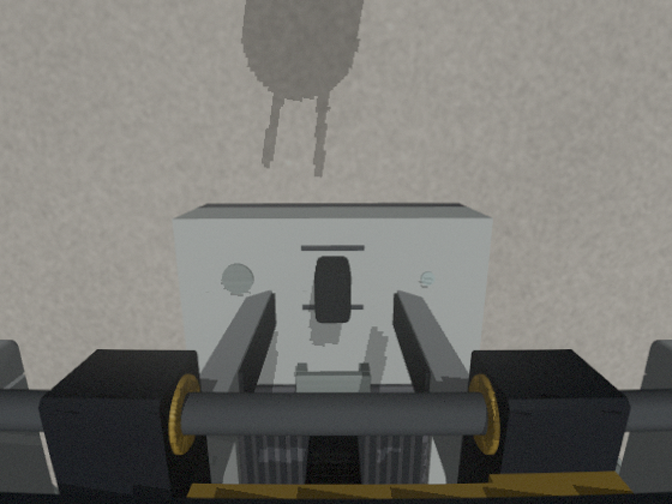

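View pics/s3.png

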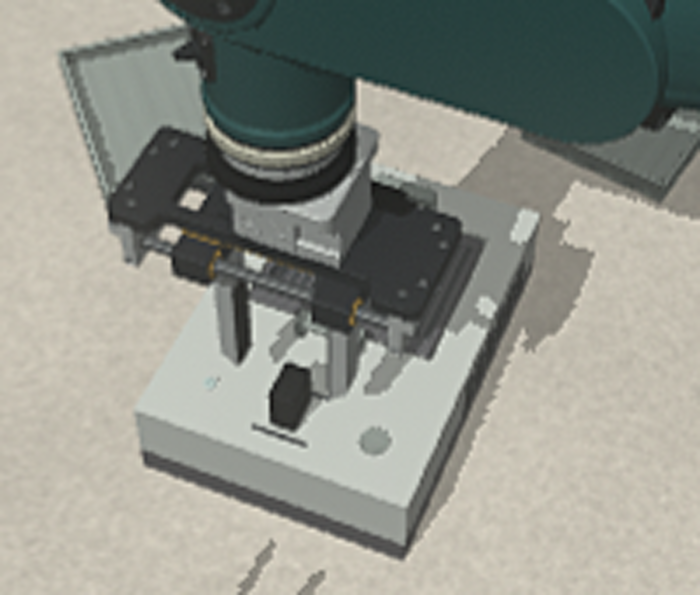

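```bash
python3 - <<'E'
from h import *
ci=camera_info("wrist");cs=camera_info("side");o=robot.get_obs()
for p in ([.5282,-.038,.1737],[.5251,-.0369,.1758]):
    H=place(p,np.array([[0,139,98],[0,111,98],[0,111,64],[-9,125,98],[9,125,98],[-90,160,64],[90,160,64],[0,125,64]])/1000)
    print((proj(ci,H)*1.2).round(),"\n", ((proj(cs,H)-[180,130])*3.5).round().tolist())
t=o["tool_pos"];y=o["ee_rot"][2];z=np.array([-np.sin(y),np.cos(y),0]);x=np.array([np.cos(y),np.sin(y),0])
F=[t+.028*x+.008*z,t-.028*x+.008*z,t+.028*x-.008*z,t-.028*x-.008*z,t]
print((proj(ci,F)*1.2).round(),((proj(cs,F)-[180,130])*3.5).round())
E
```

```text
[[334. 273.]
 [334. 326.]
 [333. 301.]
 [316. 300.]
 [352. 300.]
 [173. 219.]
 [493. 219.]
 [333. 278.]] 
 [[277.0, 394.0], [296.0, 358.0], [297.0, 391.0], [300.0, 381.0], [273.0, 371.0], [403.0, 503.0], [130.0, 404.0], [288.0, 408.0]]
[[327. 270.]
 [327. 323.]
 [328. 298.]
 [309. 297.]
 [345. 297.]
 [167. 217.]
 [488. 216.]
 [328. 276.]] 
 [[280.0, 398.0], [300.0, 362.0], [301.0, 394.0], [304.0, 385.0], [276.0, 375.0], [408.0, 507.0], [134.0, 408.0], [291.0, 412.0]]
[[382. 269.]
 [282. 269.]
 [381. 296.]
 [283. 296.]
 [332. 283.]] [[242. 397.]
 [326. 427.]
 [253. 378.]
 [336. 407.]
 [289. 402.]]
```

```bash
python3 - <<'E'
from h import *
cs=camera_info("side");ci=camera_info("wrist");o=robot.get_obs()
shot("side","pics/s4.png",box=(225,190,305,255),s=9.5)
t=o["tool_pos"];y=o["ee_rot"][2];x=np.array([np.cos(y),np.sin(y),0]);z=np.array([-np.sin(y),np.cos(y),0])
for a in (0,.02,.04):
    F=[t+sx*x+sz*z+[0,0,a] for sx in(-.0405,-.028,.028,.0405) for sz in (.008,)]
    print(a,((proj(cs,F)-[225,190]+.5)*9.5).round().tolist(),(proj(ci,F)*1.2).round().tolist())
E
```

```text
0 [[514.0, 613.0], [462.0, 594.0], [234.0, 513.0], [184.0, 495.0]] [[260.0, 270.0], [282.0, 269.0], [382.0, 269.0], [404.0, 269.0]]
0.02 [[514.0, 562.0], [462.0, 543.0], [229.0, 462.0], [179.0, 444.0]] [[253.0, 281.0], [278.0, 281.0], [387.0, 281.0], [411.0, 281.0]]
0.04 [[515.0, 510.0], [461.0, 491.0], [225.0, 409.0], [173.0, 390.0]] [[245.0, 295.0], [272.0, 295.0], [392.0, 295.0], [419.0, 295.0]]
```

View pics/s4.png

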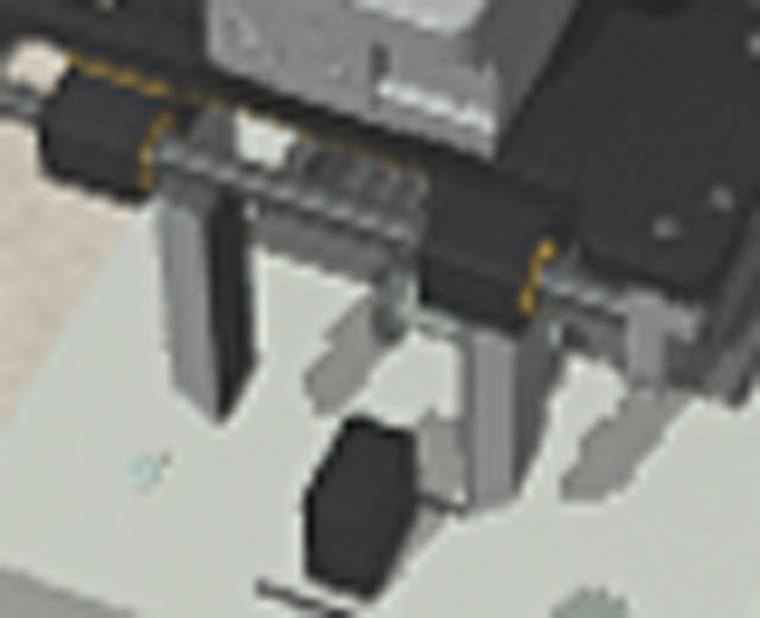

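```bash
python3 -m creep '[{"slide":[0,0,0],"roll":0,"grip":1},{"slide":[0,0,0],"roll":0,"grip":1},{"slide":[0,0,0],"roll":0,"grip":1},{"slide":[0,0,0],"roll":0,"grip":1},{"slide":[0,0,0],"roll":0,"grip":1},{"slide":[0,0,0],"roll":0,"grip":1}]'
python3 - <<'E'
from h import *
shot("side","pics/s5.png",box=(225,190,305,255),s=9.5)
o=robot.get_obs();print(o["tool_pos"],o["ee_rot"],o["wrist_force"],o["width"])
E
```

```text
time: 3.65
tool_pos: [0.505, 0.0843, 0.0688]
ee_rot: [-1.571, -0.0, 0.173]
wrist_force: [-0.7, -0.5, 0.4]
width: 0.0196
[0.50497168 0.08433536 0.06872357] [-1.57072256e+00  7.89592602e-05  1.73537071e-01] [-0.37883064  0.21217461 -0.56097157] 0.015709261793773556
```

View pics/s5.png

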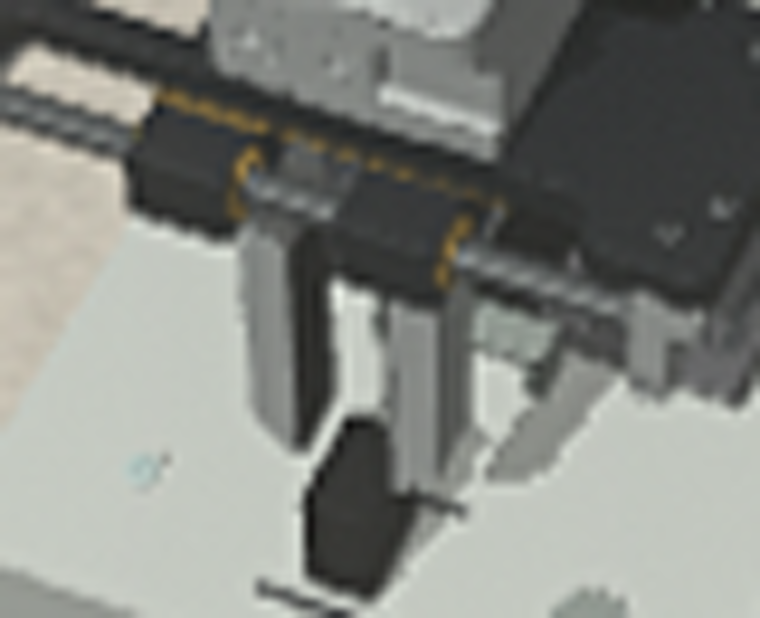

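```bash
python3 -m creep '[{"slide":[0,0,0],"roll":0,"grip":0.4},{"slide":[0,0,0],"roll":0,"grip":0.4},{"slide":[0,0,0],"roll":0,"grip":0.4},{"slide":[0,0,0],"roll":0,"grip":0.4},{"slide":[0,0,0],"roll":0,"grip":0.4},{"slide":[0.5,6,0.5],"roll":0,"grip":0.4},{"slide":[0.5,14,0.5],"roll":0,"grip":0.4},{"slide":[0.5,22,0.5],"roll":0,"grip":0.4},{"slide":[0.5,28,0.5],"roll":0,"grip":0.4},{"slide":[0.5,31,0.5],"roll":0,"grip":0.4},{"slide":[0.5,33,0.5],"roll":0,"grip":0.4},{"slide":[0.5,33,0.5],"roll":0,"grip":0.4},{"slide":[0.5,33,0.5],"roll":0,"grip":0.4}]'
python3 - <<'E'
from h import *
shot("side","pics/s6.png",box=(225,190,305,255),s=9.5)
shot("wrist","pics/w6.png",box=(180,150,380,300),s=4)
o=robot.get_obs();print(o["tool_pos"],o["ee_rot"],o["wrist_force"],o["width"])
E
```

```text
time: 4.78
tool_pos: [0.5055, 0.0849, 0.0358]
ee_rot: [-1.571, -0.0, 0.173]
wrist_force: [0.9, -0.0, -0.4]
width: 0.0564
[0.50580172 0.08494756 0.03622075] [-1.57082201e+00 -9.39634276e-04  1.73538768e-01] [ 0.21549369 -0.79484864 -0.24971732] 0.05682509281706983
```

View pics/s6.png

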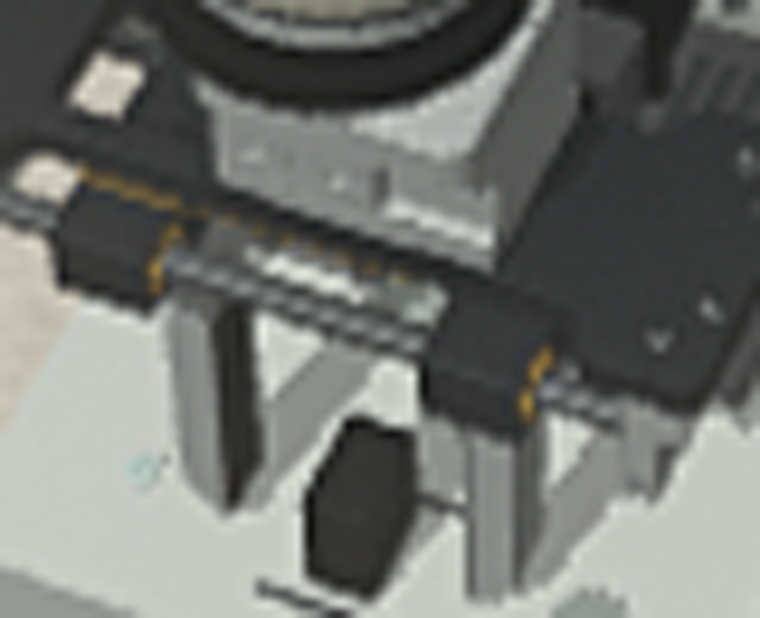

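View pics/w6.png

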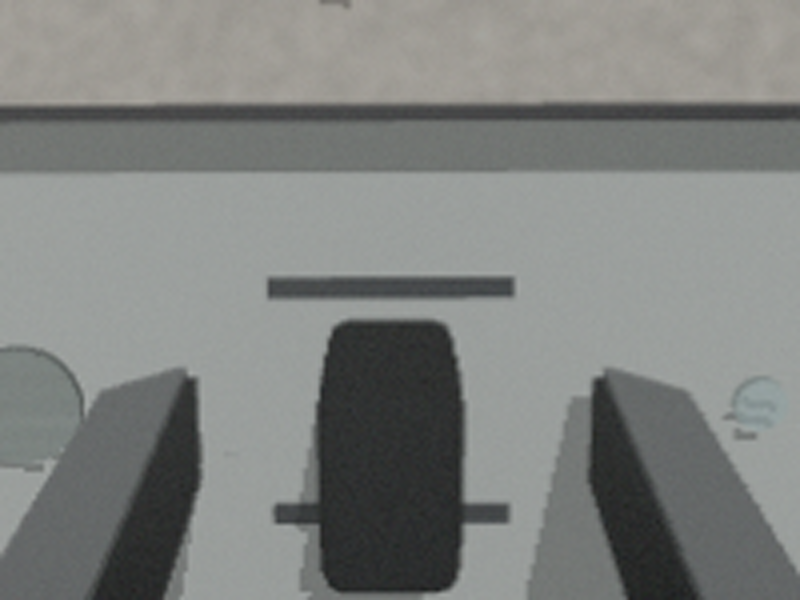

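```bash
python3 -m creep '[{"slide":[-0.5,0,2],"roll":0,"grip":0.5},{"slide":[-0.5,0,2],"roll":0,"grip":0.6},{"slide":[-0.5,0,2],"roll":0,"grip":0.7},{"slide":[-0.5,0,2],"roll":0,"grip":0.8},{"slide":[-0.5,0,2],"roll":0,"grip":1},{"slide":[-0.5,0,2],"roll":0,"grip":1},{"slide":[-0.5,0,2],"roll":0,"grip":1},{"slide":[-0.5,0,2],"roll":0,"grip":1},{"slide":[-0.5,0,2],"roll":0,"grip":1},{"slide":[-0.5,0,2],"roll":0,"grip":1}]'
python3 - <<'E'
from h import *
shot("wrist","pics/w7.png",box=(180,150,380,300),s=4)
o=robot.get_obs();print(o["tool_pos"],o["ee_rot"],o["wrist_force"],o["width"])
E
```

```text
time: 5.72
tool_pos: [0.5047, 0.0868, 0.0358]
ee_rot: [-1.571, -0.0, 0.174]
wrist_force: [1.3, 0.3, -0.5]
width: 0.0181
[0.50466466 0.08677607 0.03580057] [-1.57075455e+00 -1.77406220e-04  1.73473294e-01] [-0.28650123  1.03539692  0.4218254 ] 0.01791221821369751
```

View pics/w7.png

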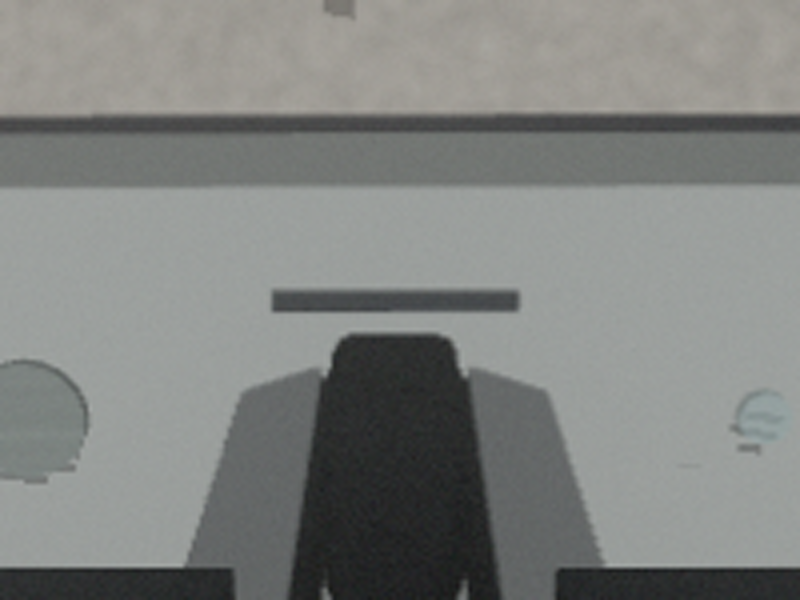

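```bash
python3 -m creep '[{"slide":[0,-1,0],"roll":0,"grip":1},{"slide":[0,-2,0],"roll":0,"grip":1},{"slide":[0,-4,0],"roll":0,"grip":1},{"slide":[0,-6,0],"roll":0,"grip":1},{"slide":[0,-8,0],"roll":0,"grip":1},{"slide":[0,-12,0],"roll":0,"grip":1},{"slide":[0,-18,0],"roll":0,"grip":1},{"slide":[0,-26,0],"roll":0,"grip":1},{"slide":[0,-36,0],"roll":0,"grip":1},{"slide":[0,-50,0],"roll":0,"grip":1},{"slide":[0,-65,0],"roll":0,"grip":1},{"slide":[0,-80,0],"roll":0,"grip":1},{"slide":[0,-80,0],"roll":0,"grip":1},{"slide":[0,-80,0],"roll":0,"grip":1}]'
python3 - <<'E'
from h import *
shot("side","pics/s8.png",box=(180,110,380,260),s=4)
o=robot.get_obs();print(o["tool_pos"],o["ee_rot"],o["wrist_force"],o["width"])
E
```

```text
time: 6.93
tool_pos: [0.5057, 0.0869, 0.1181]
ee_rot: [-1.571, -0.004, 0.174]
wrist_force: [-0.0, 0.5, 0.0]
width: 0.018
[0.50477702 0.08681299 0.11663002] [-1.57094457e+00 -1.42992845e-03  1.73610408e-01] [-0.30547546  0.46119227 -0.55724119] 0.017746199965196593
```

View pics/s8.png

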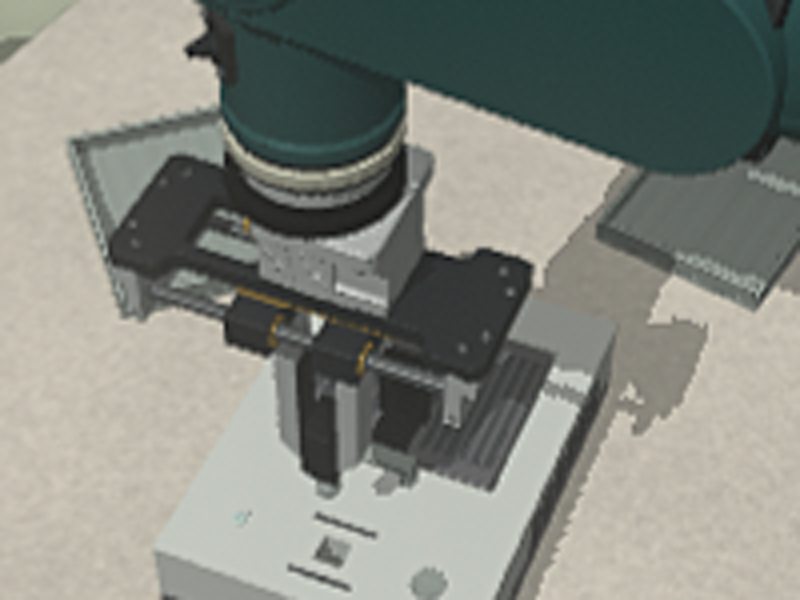

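```bash
python3 - <<'E'
from h import *
o=robot.get_obs();y=o["ee_rot"][2]
print(inv(y,np.array([.4624,-.3331,.0065])-o["tool_pos"]), np.degrees(y+.0114))
E
```

```text
[-114.27559023  110.13001762 -406.28047267] 10.600315544898884
```

```bash
python3 -m creep '[{"slide":[0,-30,0],"roll":0,"grip":1},{"slide":[0,-60,0],"roll":0,"grip":1},{"slide":[-8,-65,-28],"roll":0,"grip":1},{"slide":[-19,-65,-66],"roll":1,"grip":1},{"slide":[-29,-65,-104],"roll":3,"grip":1},{"slide":[-40,-65,-142],"roll":4,"grip":1},{"slide":[-51,-65,-180],"roll":5,"grip":1},{"slide":[-61,-65,-218],"roll":6,"grip":1},{"slide":[-72,-65,-256],"roll":7,"grip":1},{"slide":[-83,-65,-294],"roll":8,"grip":1},{"slide":[-93,-65,-332],"roll":9,"grip":1},{"slide":[-103,-60,-366],"roll":10,"grip":1},{"slide":[-110,-40,-390],"roll":10.6,"grip":1},{"slide":[-114,-10,-406],"roll":10.6,"grip":1},{"slide":[-114,20,-406],"roll":10.6,"grip":1},{"slide":[-114,45,-406],"roll":10.6,"grip":1},{"slide":[-114,60,-406],"roll":10.6,"grip":1},{"slide":[-114,60,-406],"roll":10.6,"grip":1},{"slide":[-114,60,-406],"roll":10.6,"grip":1}]'
python3 - <<'E'
from h import *
shot("side","pics/s9.png",box=(190,90,390,240),s=4)
shot("wrist","pics/w9.png",s=1.3)
o=robot.get_obs();print(o["tool_pos"],o["ee_rot"],o["wrist_force"],o["width"])
E
```

```text
time: 8.57
tool_pos: [0.4612, -0.3318, 0.0539]
ee_rot: [-1.568, 0.003, -0.012]
wrist_force: [0.8, 0.3, -0.6]
width: 0.0178
[ 0.46302513 -0.33318562  0.05697569] [-1.57190661e+00 -1.42065979e-03 -1.12655294e-02] [-0.24222482 -1.16431862 -0.75011787] 0.017620012934599923
```

View pics/s9.png

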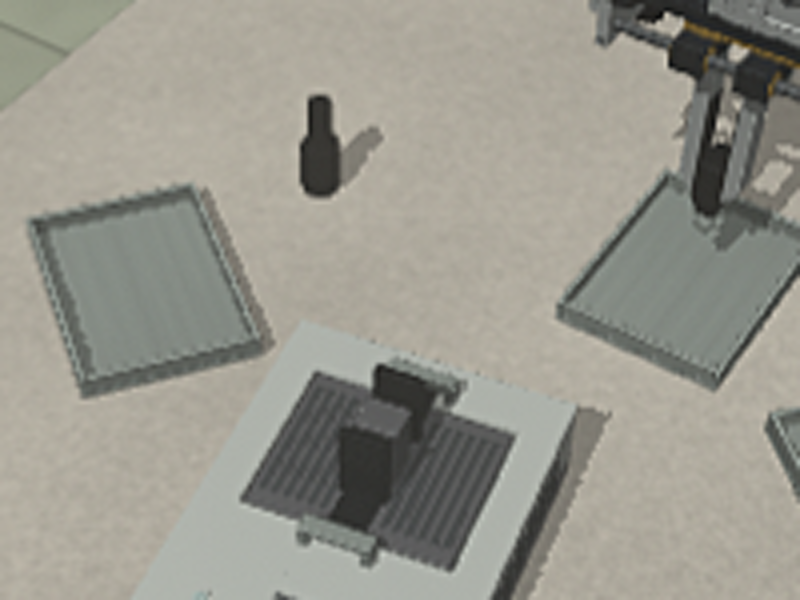

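View pics/w9.png

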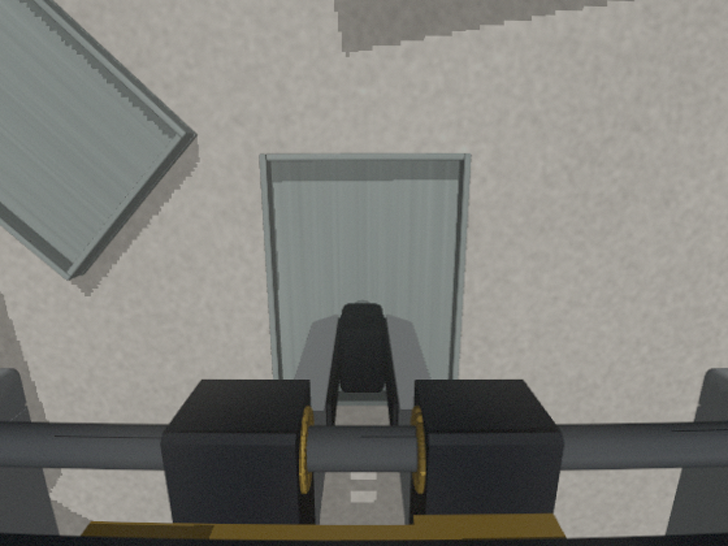

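```bash
python3 -m creep '[{"slide":[0,15,0],"roll":0,"grip":1},{"slide":[0,30,0],"roll":0,"grip":1},{"slide":[0,40,0],"roll":0,"grip":1},{"slide":[0,46,0],"roll":0,"grip":1},{"slide":[0,49,0],"roll":0,"grip":1},{"slide":[0,50,0],"roll":0,"grip":1},{"slide":[0,50,0],"roll":0,"grip":1},{"slide":[0,50,0],"roll":0,"grip":1}]'
python3 -m creep '[{"slide":[0,0.5,0],"roll":0,"grip":1},{"slide":[0,0.5,0],"roll":0,"grip":1}]'
python3 - <<'E'
from h import *
shot("side","pics/s10.png",box=(340,90,420,150),s=9.5)
o=robot.get_obs();print(o["tool_pos"],o["ee_rot"],o["wrist_force"],o["width"])
E
```

```text
time: 9.33
tool_pos: [0.4629, -0.3332, 0.0066]
ee_rot: [-1.572, -0.001, -0.011]
wrist_force: [-0.0, 0.1, -1.7]
width: 0.0181
time: 9.5
tool_pos: [0.4627, -0.3331, 0.0058]
ee_rot: [-1.571, -0.001, -0.011]
wrist_force: [-0.3, -0.3, -0.7]
width: 0.0177
[ 0.46262498 -0.33298196  0.00568852] [-1.57123198e+00 -6.51439107e-04 -1.15024761e-02] [-0.1195557   1.14677213 -0.35127401] 0.017868612307560906
```

View pics/s10.png

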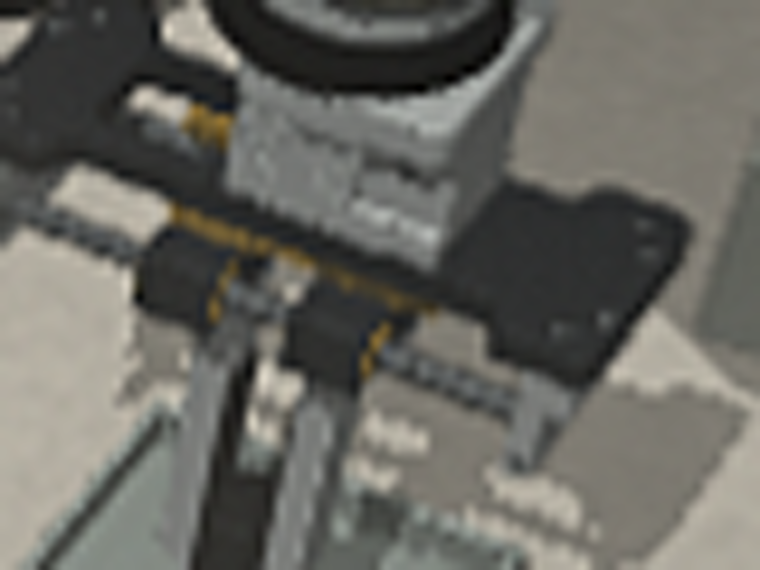

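```bash
python3 -m creep '[{"slide":[0,0.7,0],"roll":0,"grip":1},{"slide":[0,0.7,0],"roll":0,"grip":1}]'
python3 -m creep '[{"slide":[0,0.7,0],"roll":0,"grip":1},{"slide":[0,0.7,0],"roll":0,"grip":1}]'
python3 -m creep '[{"slide":[0,0.7,0],"roll":0,"grip":1},{"slide":[0,0.7,0],"roll":0,"grip":1}]'
python3 - <<'E'
from h import *
shot("side","pics/s11.png",box=(330,110,410,170),s=9.5)
o=robot.get_obs();print(o["tool_pos"],o["ee_rot"],o["wrist_force"],o["width"])
E
```

```text
time: 9.72
tool_pos: [0.4627, -0.333, 0.0052]
ee_rot: [-1.571, -0.001, -0.011]
wrist_force: [-0.2, 0.7, 1.9]
width: 0.0176
time: 9.88
tool_pos: [0.4627, -0.3331, 0.0051]
ee_rot: [-1.572, -0.001, -0.011]
wrist_force: [-2.1, 1.6, 4.5]
width: 0.0176
time: 10.05
tool_pos: [0.4627, -0.3331, 0.005]
ee_rot: [-1.572, -0.001, -0.011]
wrist_force: [-2.4, 1.4, 7.9]
width: 0.0179
[ 0.46275211 -0.33313114  0.0050192 ] [-1.57172821e+00 -1.03032339e-03 -1.14138771e-02] [-2.20534742  1.18710689  7.38419031] 0.01808515276710125
```

View pics/s11.png

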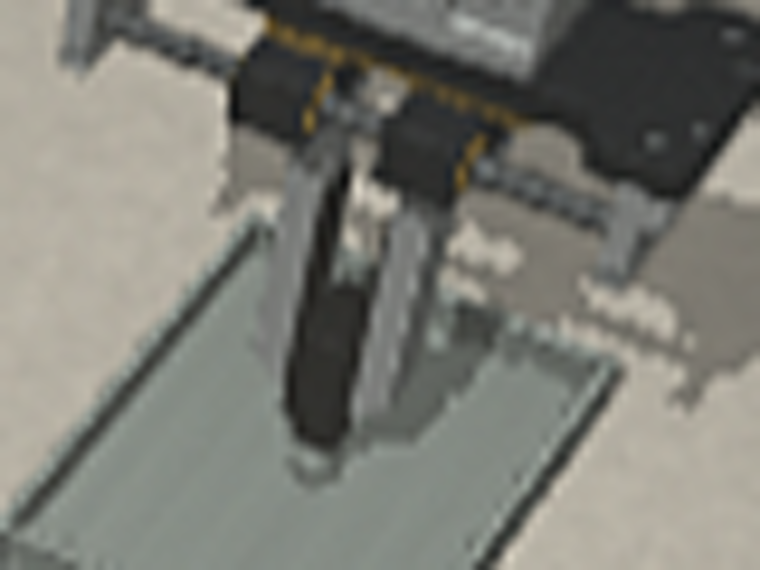

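```bash
python3 -m creep '[{"slide":[0,-1.2,0],"roll":0,"grip":1},{"slide":[0,-1.2,0],"roll":0,"grip":0.78},{"slide":[0,-1.2,0],"roll":0,"grip":0.7},{"slide":[0,-1.2,0],"roll":0,"grip":0.7},{"slide":[0,-1.2,0],"roll":0,"grip":0.7},{"slide":[0,-1.2,0],"roll":0,"grip":0.7},{"slide":[0,-1.2,0],"roll":0,"grip":0.7}]'
python3 - <<'E'
from h import *
shot("side","pics/s12.png",box=(330,110,410,170),s=9.5)
shot("wrist","pics/w12.png",s=1.3)
o=robot.get_obs();print(o["tool_pos"],o["wrist_force"],o["width"])
E
```

```text
time: 10.68
tool_pos: [0.4623, -0.3327, 0.004]
ee_rot: [-1.57, 0.0, -0.011]
wrist_force: [0.1, -0.1, -0.1]
width: 0.028
[ 0.46236693 -0.33273     0.00419111] [-0.19706708  0.31475241  0.25250971] 0.02791731258042207
```

View pics/s12.png

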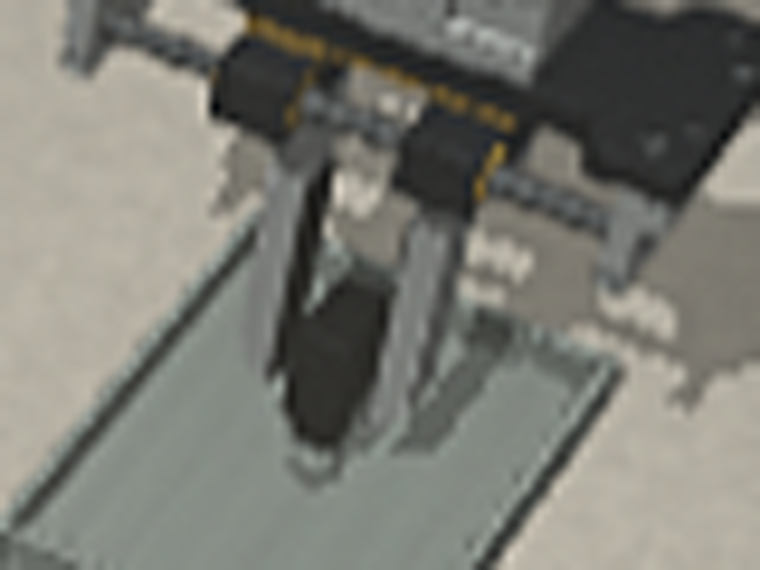

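View pics/w12.png

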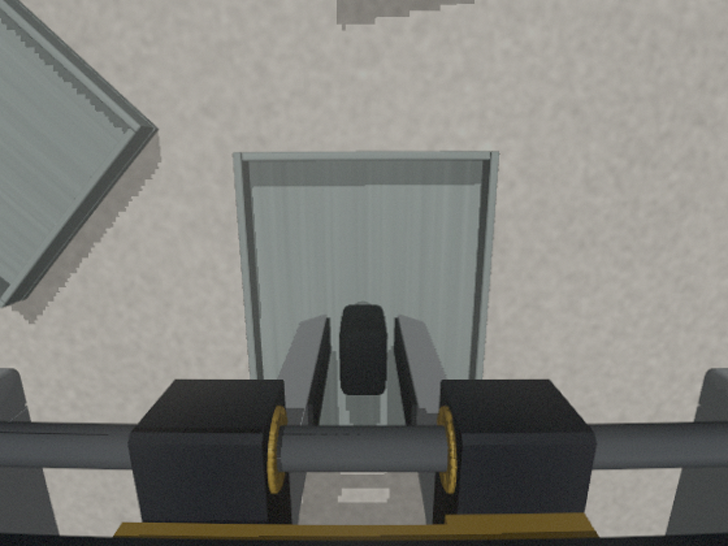

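```bash
python3 -m creep '[{"slide":[0,0,0],"roll":0,"grip":0.55},{"slide":[0,0,0],"roll":0,"grip":0.5},{"slide":[0,-10,0],"roll":0,"grip":0.5},{"slide":[0,-30,0],"roll":0,"grip":0.5},{"slide":[0,-60,0],"roll":0,"grip":0.5},{"slide":[0,-100,0],"roll":0,"grip":0.4},{"slide":[0,-140,0],"roll":0,"grip":0.3},{"slide":[0,-180,0],"roll":0,"grip":0.2},{"slide":[0,-180,0],"roll":0,"grip":0.15}]'
python3 - <<'E'
from h import *
shot("wrist","pics/w13.png",s=1.3)
o=robot.get_obs();y=o["ee_rot"][2]
print(inv(y,np.array([.5275,-.0377,.184])-o["tool_pos"]), np.degrees(y+1.3965),o["tool_pos"])
E
```

```text
time: 11.53
tool_pos: [0.4659, -0.3358, 0.1962]
ee_rot: [-1.583, -0.014, -0.011]
wrist_force: [0.7, 0.5, 1.5]
width: 0.0698
[ 59.21538406   8.02752991 297.92691794] 79.36156567408923 [ 0.4648983  -0.33493381  0.19202753]
```

View pics/w13.png

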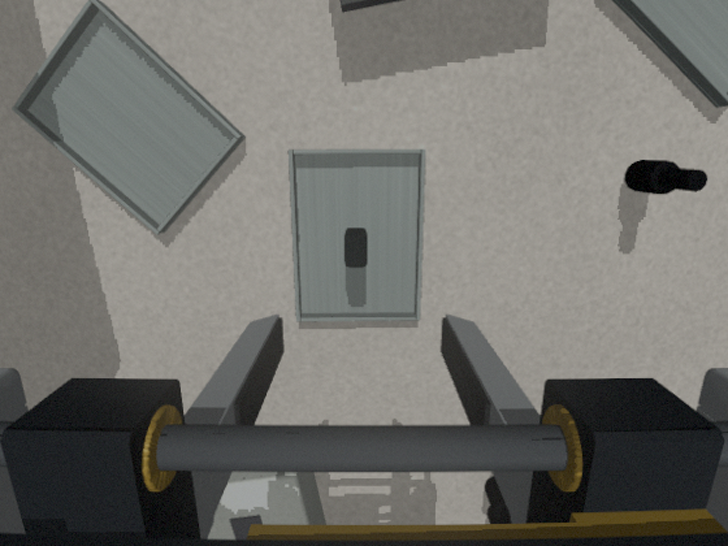

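```bash
python3 -m creep '[{"slide":[7,0,34],"roll":7,"grip":0.15},{"slide":[15,0,70],"roll":14,"grip":0.15},{"slide":[23,0,108],"roll":21,"grip":0.15},{"slide":[31,0,146],"roll":28,"grip":0.15},{"slide":[39,0,184],"roll":35,"grip":0.15},{"slide":[47,0,222],"roll":42,"grip":0.15},{"slide":[54,0,256],"roll":49,"grip":0.15},{"slide":[60,0,284],"roll":56,"grip":0.15},{"slide":[62,0,296],"roll":63,"grip":0.15},{"slide":[62,0,296],"roll":70,"grip":0.15},{"slide":[62,0,296],"roll":76,"grip":0.15},{"slide":[62,0,296],"roll":79.4,"grip":0.15},{"slide":[62,0,296],"roll":79.4,"grip":0.15},{"slide":[62,0,296],"roll":79.4,"grip":0.15},{"slide":[62,0,296],"roll":79.4,"grip":0.15},{"slide":[62,0,296],"roll":79.4,"grip":0.15},{"slide":[62,0,296],"roll":79.4,"grip":0.15}]'
python3 - <<'E'
from h import *
np.save("ciw14.npy",camera_info("wrist"),allow_pickle=True)
im=cv2.cvtColor(snapshot("wrist"),cv2.COLOR_RGB2BGR);cv2.imwrite("pics/w14raw.png",im)
cv2.imwrite("pics/w14.png",cv2.resize(im,None,fx=1.4,fy=1.4))
o=robot.get_obs();print(o["tool_pos"],o["ee_rot"],o["width"])
shot("top","pics/t14.png",box=(360,175,460,260),s=7)
E
```

```text
time: 13.0
tool_pos: [0.5276, -0.0376, 0.1842]
ee_rot: [-1.571, 0.0, -1.397]
wrist_force: [-0.2, -0.3, 0.2]
width: 0.08
[ 0.52772955 -0.03765681  0.18431004] [-1.57085934e+00  1.24514646e-04 -1.39693399e+00] 0.08000332391810874
```

View pics/w14.png

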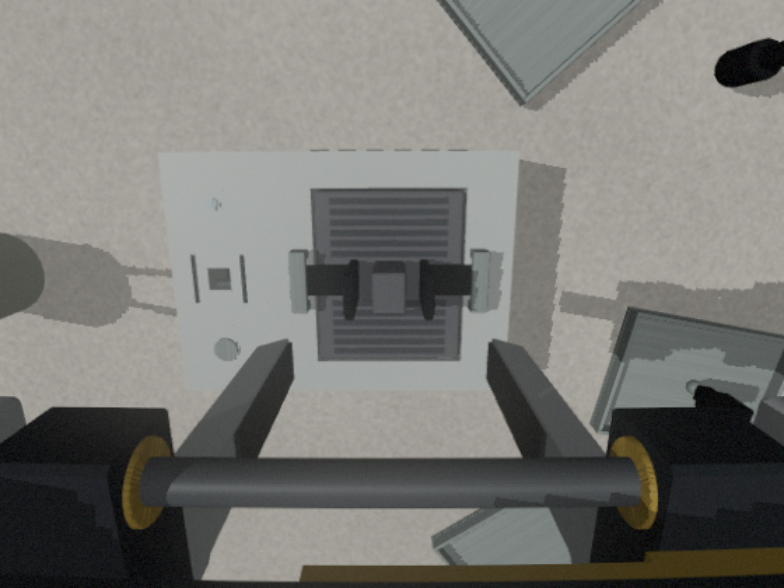

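View pics/t14.png

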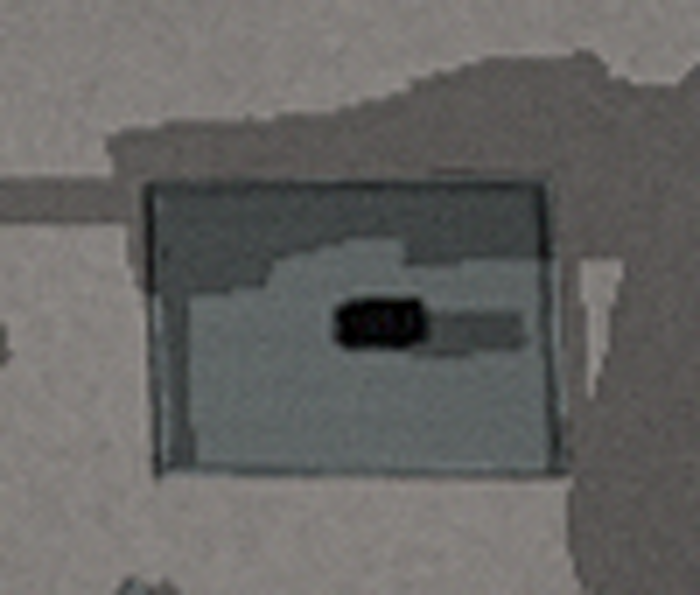

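```bash
python3 - <<'E'
from h import *
im=cv2.imread("pics/w14raw.png")
cv2.imwrite("pics/w14c.png",cv2.resize(im[100:285,110:380],None,fx=2.95,fy=2.95,interpolation=cv2.INTER_CUBIC))
cv2.imwrite("pics/w14d.png",cv2.resize(im[165:245,195:365],None,fx=4.7,fy=4.7,interpolation=cv2.INTER_CUBIC))
E
```

```text
(no output)
```

View pics/w14c.png

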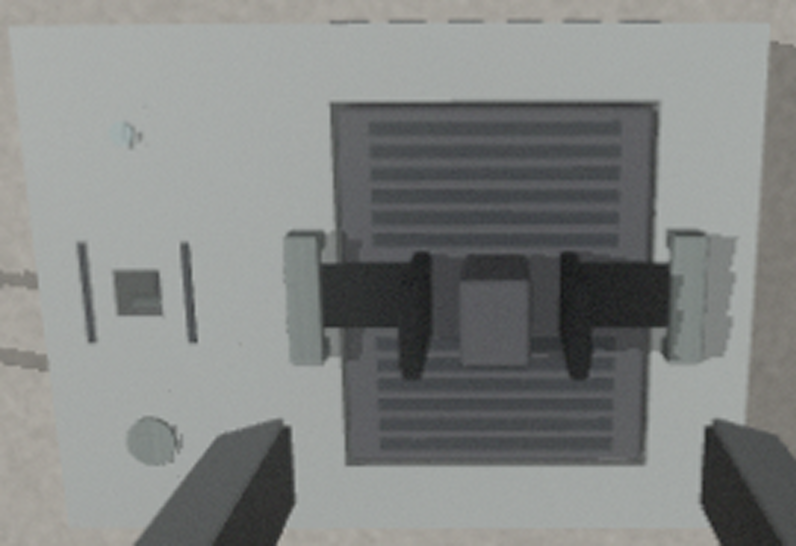

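View pics/w14d.png

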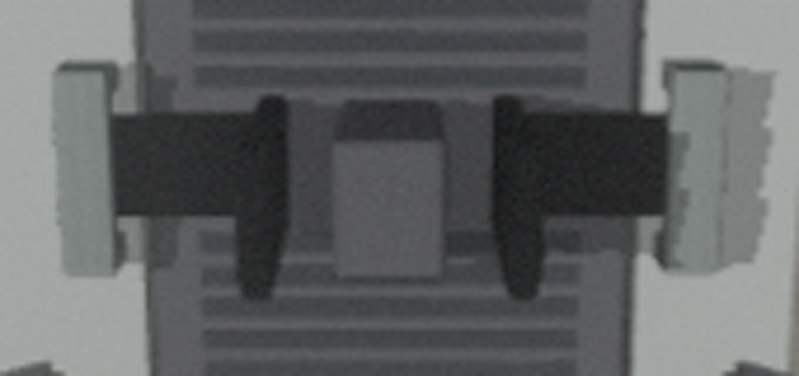

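```bash
python3 - <<'E'
from h import *
ci=np.load("ciw14.npy",allow_pickle=True).item()
L=np.array([[90,160,64],[90,-90,64],[-90,160,64],[65,55,64],[65,-55,64],[-65,55,64],[-65,-55,64]])/1000
px=crop([(12,27),(770,25),(70,525),(331,103),(660,102),(345,464),(643,464)],2.95,(110,100))
p,r=fit([(ci,L,px)],[.525,-.037,.176]);print(p,r.round(1).tolist())
W=np.array([[14,11,109],[14,-11,109],[-14,-11,109],[-14,11,109]])/1000
pw=crop([(333,141),(443,141),(443,278),(335,278)],4.7,(195,165))
q,r2=fit([(ci,W,pw)],[.525,-.037,.176]);print(q,r2.round(1).tolist())
o=robot.get_obs();y=o["ee_rot"][2]
for t in(p,q):print(inv(y,np.r_[t[:2],.044]-o["tool_pos"]),np.degrees(y+np.pi/2-t[2]))
E
```

```text
[ 0.52751916 -0.03770639  0.17272795] [[-0.9, -0.5], [0.3, -0.1], [-0.4, 0.5], [-0.2, -0.5], [0.4, 0.0], [0.0, 0.6], [0.9, 0.6]]
[ 0.52792914 -0.03730103  0.17807833] [[-0.7, -0.4], [0.7, -0.5], [0.6, 0.5], [-0.6, 0.6]]
[ 1.26357674e-02  1.40371837e+02 -2.32106645e-01] 0.05524952780534124
[ -0.31576541 140.37183729   0.24175777] -0.2513050260487586
```

```bash
python3 -m creep '[{"slide":[0,25,0],"roll":0,"grip":0.15},{"slide":[0,55,0],"roll":0,"grip":0.15},{"slide":[0,80,0],"roll":0,"grip":0.15},{"slide":[0,100,0],"roll":0,"grip":0.15},{"slide":[0,115,0],"roll":0,"grip":0.15},{"slide":[0,126,0],"roll":0,"grip":0.15},{"slide":[0,134,0],"roll":0,"grip":0.15},{"slide":[0,138,0],"roll":0,"grip":0.15},{"slide":[0,139,0],"roll":0,"grip":0.15},{"slide":[0,139,0],"roll":0,"grip":0.15},{"slide":[0,139,0],"roll":0,"grip":0.15}]'
python3 - <<'E'
from h import *
shot("side","pics/s15.png",box=(215,150,335,240),s=6.6)
shot("wrist","pics/w15.png",s=1.4)
o=robot.get_obs();print(o["tool_pos"],o["wrist_force"],o["width"])
E
```

```text
time: 14.02
tool_pos: [0.5286, -0.0377, 0.0465]
ee_rot: [-1.569, -0.001, -1.397]
wrist_force: [-0.6, -0.0, 0.8]
width: 0.0801
[ 0.52858352 -0.03766006  0.04647962] [-0.43901956 -0.19345906 -0.65533016] 0.08001708577780878
```

View pics/s15.png

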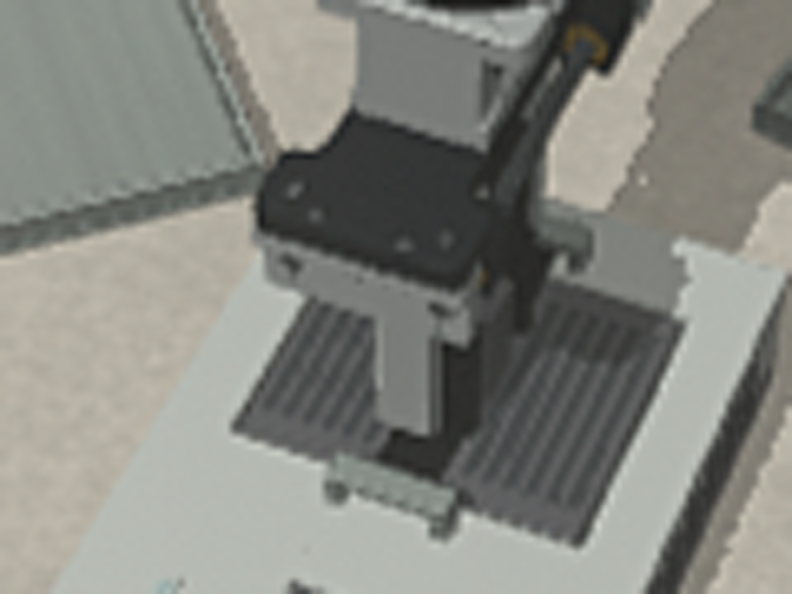

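View pics/w15.png

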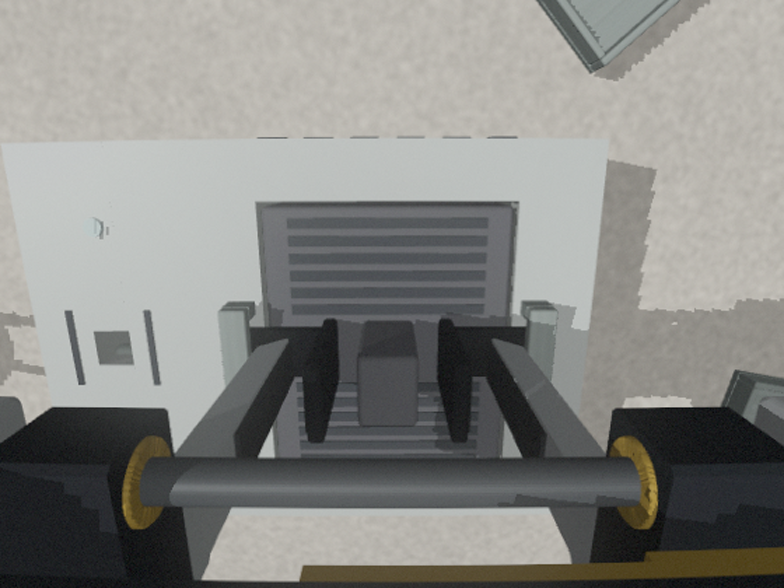

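```bash
python3 -m creep '[{"slide":[0,1,0],"roll":0,"grip":0.25},{"slide":[0,1,0],"roll":0,"grip":0.35},{"slide":[0,1,0],"roll":0,"grip":0.45},{"slide":[0,1,0],"roll":0,"grip":0.55},{"slide":[0,1,0],"roll":0,"grip":0.7},{"slide":[0,1,0],"roll":0,"grip":0.85},{"slide":[0,1,0],"roll":0,"grip":1},{"slide":[0,1,0],"roll":0,"grip":1},{"slide":[0,1,0],"roll":0,"grip":1},{"slide":[0,1,0],"roll":0,"grip":1}]'
python3 - <<'E'
from h import *
shot("wrist","pics/w16.png",s=1.4)
o=robot.get_obs();print(o["tool_pos"],o["wrist_force"],o["wrist_torque"],o["width"])
E
```

```text
time: 14.95
tool_pos: [0.5279, -0.0372, 0.0447]
ee_rot: [-1.57, 0.001, -1.397]
wrist_force: [-1.5, 1.8, 3.5]
width: 0.0357
[ 0.52789605 -0.0371629   0.04474523] [-1.10119163  2.26845027  3.91822829] [ 0.38878767  0.37190074 -0.01111555] 0.03611633457332193
```

View pics/w16.png

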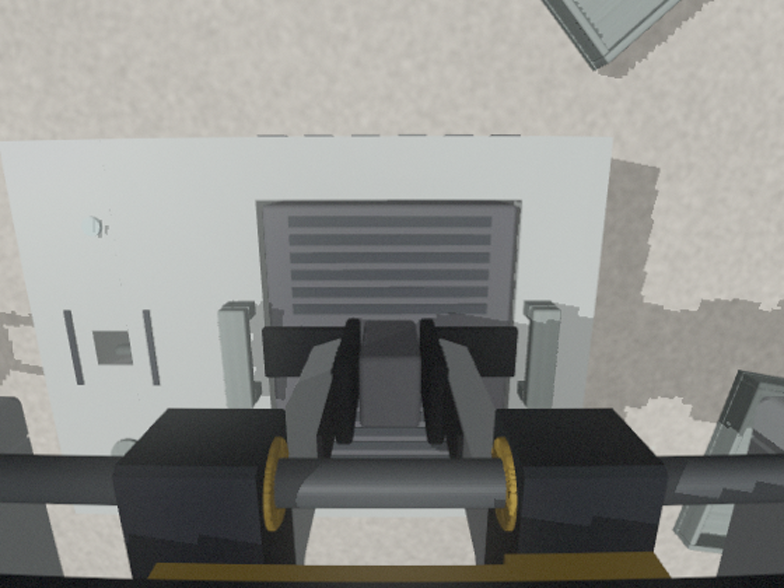

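```bash
python3 -m creep '[{"slide":[0,-1,0],"roll":0,"grip":1},{"slide":[0,-3,0],"roll":0,"grip":1},{"slide":[0,-6,0],"roll":0,"grip":1},{"slide":[0,-10,0],"roll":0,"grip":1},{"slide":[0,-14,0],"roll":0,"grip":1},{"slide":[0,-18,0],"roll":0,"grip":1},{"slide":[0,-22,0],"roll":0,"grip":1},{"slide":[0,-22,0],"roll":0,"grip":1},{"slide":[0,-22,0],"roll":0,"grip":1}]'
python3 - <<'E'
from h import *
shot("side","pics/s17.png",box=(205,140,345,245),s=5.7)
o=robot.get_obs();print(o["tool_pos"],o["wrist_force"],o["wrist_torque"],o["width"])
E
```

```text
time: 15.75
tool_pos: [0.5282, -0.0376, 0.0669]
ee_rot: [-1.57, -0.0, -1.397]
wrist_force: [0.2, -0.4, -3.6]
width: 0.0359
[ 0.52786145 -0.0375511   0.06653765] [ 0.76306367 -0.32010378 -4.05956937] [-0.03939599  0.14581057 -0.03001292] 0.03618253862162568
```

View pics/s17.png

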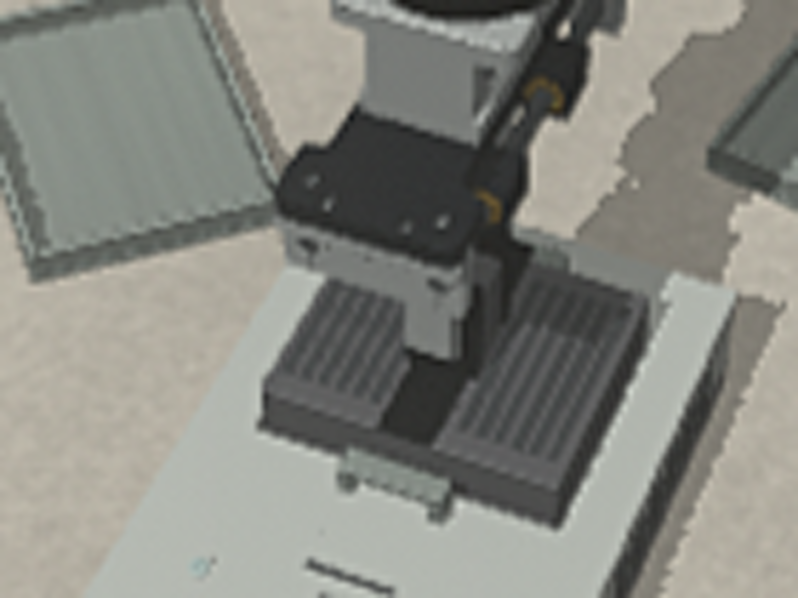

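```bash
python3 -m creep '[{"slide":[0,-4,0],"roll":0,"grip":1},{"slide":[0,-10,0],"roll":0,"grip":1},{"slide":[0,-18,0],"roll":0,"grip":1},{"slide":[0,-28,0],"roll":0,"grip":1},{"slide":[0,-40,0],"roll":0,"grip":1},{"slide":[0,-52,0],"roll":0,"grip":1},{"slide":[0,-64,0],"roll":0,"grip":1},{"slide":[0,-76,0],"roll":0,"grip":1},{"slide":[0,-88,0],"roll":0,"grip":1},{"slide":[0,-100,0],"roll":0,"grip":1},{"slide":[0,-110,0],"roll":0,"grip":1},{"slide":[0,-116,0],"roll":0,"grip":1},{"slide":[0,-120,0],"roll":0,"grip":1},{"slide":[0,-122,0],"roll":0,"grip":1},{"slide":[0,-122,0],"roll":0,"grip":1},{"slide":[0,-122,0],"roll":0,"grip":1},{"slide":[0,-122,0],"roll":0,"grip":1},{"slide":[0,-122,0],"roll":0,"grip":1}]'
python3 - <<'E'
from h import *
shot("side","pics/s18.png",box=(190,70,350,190),s=5)
shot("top","pics/t18.png",s=1.4)
shot("wrist","pics/w18.png",s=1.4)
o=robot.get_obs();print(o["tool_pos"],o["ee_rot"],o["wrist_force"],o["wrist_torque"],o["width"])
E
```

```text
time: 17.3
tool_pos: [0.5274, -0.0374, 0.1875]
ee_rot: [-1.572, 0.001, -1.397]
wrist_force: [-0.4, -0.6, -4.1]
width: 0.0359
[ 0.52761289 -0.03749374  0.18798906] [-1.57138658e+00  2.99989372e-04 -1.39725875e+00] [-0.60358188 -0.95346677 -3.91460638] [-0.06281636  0.10539295 -0.01266717] 0.03592018884106111
```

View pics/s18.png

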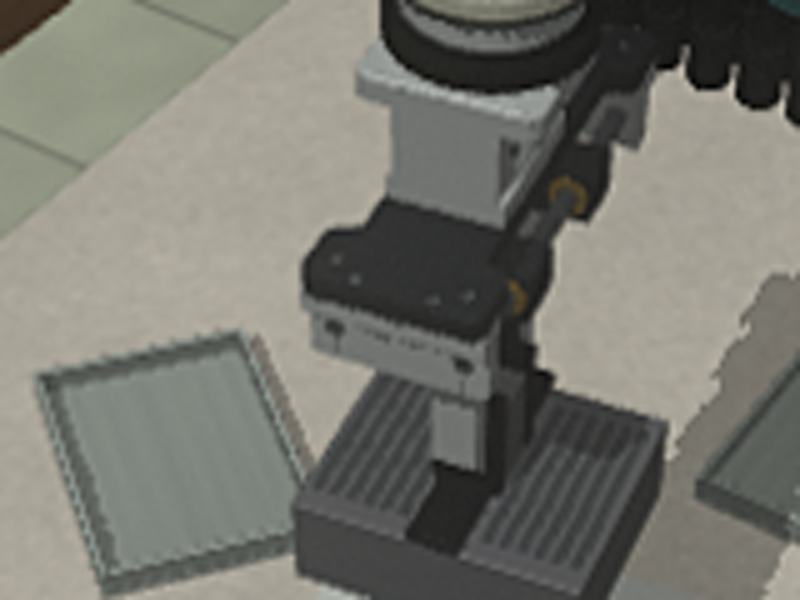

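View pics/t18.png

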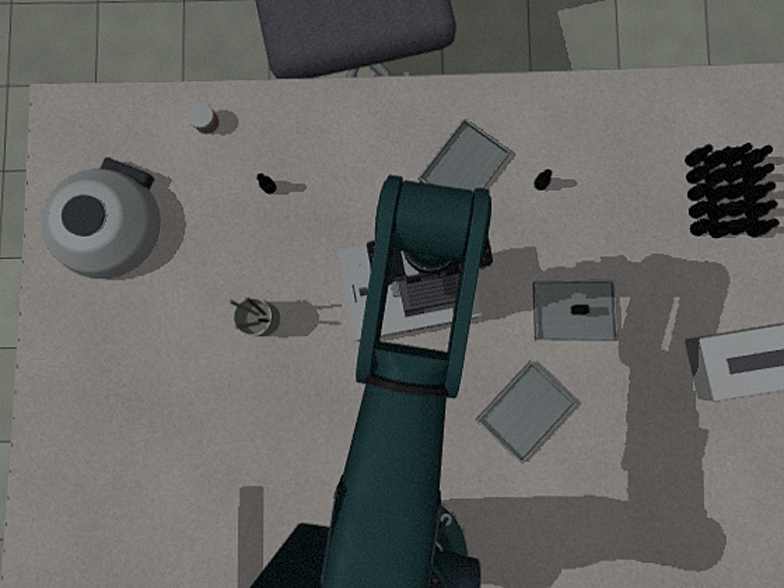

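View pics/w18.png

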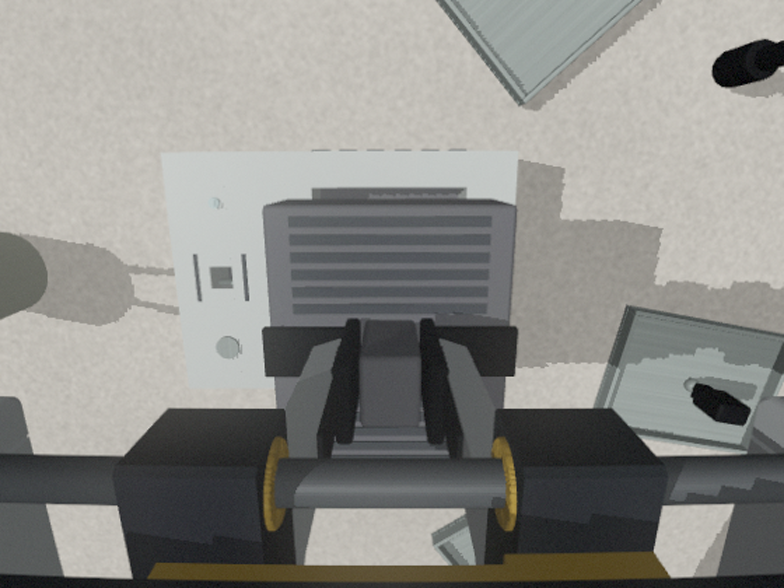

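```bash
python3 -m creep '[{"slide":[0,0,0],"roll":0,"grip":1},{"slide":[0,0,0],"roll":0,"grip":1},{"slide":[0,0,0],"roll":0,"grip":1},{"slide":[0,0,0],"roll":0,"grip":1},{"slide":[0,0,0],"roll":0,"grip":1},{"slide":[0,0,0],"roll":0,"grip":1}]'
python3 - <<'E'
from h import *
a=cv2.imread("pics/w18.png");shot("wrist","pics/w19.png",s=1.4);b=cv2.imread("pics/w19.png")
print(cv2.absdiff(a,b)[190:450,230:540].mean())
o=robot.get_obs();print(o["tool_pos"],o["ee_rot"],abs(o["qvel"]).max(),o["width"])
from bench import ticket
print(ticket.close_job())
E
```

```text
time: 17.95
tool_pos: [0.5278, -0.0375, 0.1884]
ee_rot: [-1.571, 0.0, -1.397]
wrist_force: [-0.7, -0.8, -3.0]
width: 0.0359
1.7303556658395367
[ 0.52779501 -0.03751575  0.18839467] [-1.57068287e+00  6.84958522e-05 -1.39724937e+00] 0.000813676135373488 0.035238940767707304
the job is handed in; nothing more can be done
None
```

The job is handed in at about 18 s of the 56 s allowed. I pulled the plug, set it in the rightmost tray and released it with its tip touching the floor. Then I pinched both catches and lifted the cassette straight out.

**Last checks before handing in:**
- **Plug:** the last top and wrist pictures still show it inside the tray. It stayed upright after release.
- **Cassette:** it hangs level and centred and did not move in the grip. Its underside is about 104 mm above the extractor's top, worked out from the 144 mm lift rather than measured directly.
- **Catches and stillness:** both were clear of their keepers before the lift. The jaws held at about 36 mm and the arm was essentially still.
- **Bystanders:** the brush pot and both polish bottles show no visible change in the last top picture.

**What disagreed:**
- The real fingertips sit about 39 mm behind the reported tool point. My first close on the plug passed above it without touching, and I corrected for this afterwards.
- The jaws read about 36 mm over the pinched pads, against the stated 38 mm.

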